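Load a fresh cartridge past the sprung flap of the water purifier

ROBOT

A 6-joint arm with a two-finger parallel gripper is mounted at the origin on the work surface. World frame = base frame: x ahead of the robot, y to its left, z up, the work surface at z = 0. Lengths are in m, angles in rad, forces in N, time in s.
With the tool pointing down it reaches from about 0.275 to 0.875 m from the base axis. Payload 12.5 kg.
Tool frame: the origin (TCP) lies on the centre line of the jaws, within the pads' length; the fingertips stand r.finger_overhang ahead of it and the grasp point (between the pads) lies 3 mm ahead of it (r.finger_overhang is the distance from the TCP to the fingertips, in m); z points along the fingers, y is the line along which they close (so a half turn about z gives the same grasp; the last joint's range is limited). The gripper opens to 85 mm and grips with 20 to 120 N. Pads are 22 mm wide; open, the fingers measure 114 mm over their backs; the gripper's body (76 mm by 85 mm) begins 54 mm behind the grasp point. The pads swing forward as they close: fully open they stand 13 mm farther back than shut.
Start: joints at [-1.416, 0.351, 1.652, -0, 1.139, -0.085], TCP at [0.131, -0.534, 0.253] pointing down, gripper open.
Joint ranges: [-2.75, 2.75], [-0.79, 2.1], [0.01, 2.65], [-1.57, 4.71], [0.07, 3.14], [-2.87, 2.87]. Speed limits (rad/s): [2.22, 2.22, 2.79, 3.14, 3.14, 3.14].

INTERFACE

Orientations are given as a unit quaternion [x, y, z, w].
In Python, from cell import r, optics gives the robot as it stands. The module is installed in compiled form; this text tells all that it offers. Calls block until the motion is done:
- r.move_to(position, orientation): joint-space move of the TCP to a pose.
- r.move_linear(position, rot=None, vel=0.15): straight line of the TCP; rot=None keeps the orientation; vel is the mean speed in m/s.
- r.set_joints(angles): joint-space move.
- r.set_gripper(opening, squeeze=None): opening from 0.0 (shut) to 1.0 (fully open); squeeze is the grip in N (None keeps the last); returns when the fingers have stopped.
- r.sleep(seconds).
- r.inverse_kinematics(position, orientation): joint angles nearest the present ones, or None.
- optics.get_image(name): name is "side" or "top"; returns a dict with "pixels" (420x560x3 uint8, red, green, blue), "depth" (420x560 float32, m along the optical axis (not along the pixel's ray), 0 where there is no reading), "fx", "fy", "cx", "cy" (pixels), "D" ([k1, k2, p1, p2, k3] as OpenCV has them; the pictures are not rectified), "camera_from_world" (4x4, takes a point from world to camera coordinates). Camera axes: x right, y down, z forward; pixel columns grow to the right and rows downward; lengths in m; the calibration is good to about 2 mm. A picture is of the moment at which its call begins.
A pose or a line that the arm cannot do raises r.PlanningError and nothing moves.
- r.hand_in(): hands the job in; it is judged then, once.
Readings, each from a call of its own:
- r.current_t(): time.
- r.current_q(): joint angles.
- r.current_qvel(): joint speeds.
- r.current_effort(): joint torques, N m.
- r.current_tool_pos(): TCP position.
- r.current_ee_rot(): TCP orientation.
- r.current_contact_force(): force on the tool from outside, world axes, zero at the start.
- r.current_torque(): the same for the moment, N m.
- r.current_opening(): opening from 0.0 (shut) to 1.0 (fully open).
- r.current_finger_force(): force on a finger pad.
Only numpy, scipy, OpenCV 4.12 (cv2) and the standard library are available. Lean on these libraries where they do the work, as an engineer would, in place of code of your own. Each camera call takes 0.05 s, during which the arm holds its last target. There are 200 camera calls.

TASK

Take the fresh filter cartridge (blue cap) from the stand and load it, blue cap up, into the water purifier: hold the bay's sprung flap open with the cartridge, find the guide slot hidden below it by feel, and press the cartridge fully home so that its carrier is at the bottom and the flap springs shut above it. Be gentle: do not ram the cartridge or the machine (keep well under 30 N), leave the used brown-capped cartridge in the stand, and leave the tumbler, steel cup, bowl and spice jar where they are.

Things in the scene. Friction and masses are not known exactly. Their poses are not given: they have to be found in the camera images.
- purifier: White countertop water purifier, fixed. Origin on the counter straight under the centre of the bay mouth; z up, x from the tap side to the back, y towards the clear tank. Housing x -90 to +130 mm, y -75 to +225, flat top 170 mm up. Tank with blue lid on top at y +95 to +220, up to 203 mm. Tap and drip tray reach x -135 at y +110 to +190.
- mouth (a point): Centre of the bay mouth in the plane of the top (170 mm up), axes as the purifier. An opening x -22 to +19 mm, y -46 to +46, with flush blue trim, shut by the black flap. Inside, 42 mm below the top, unseen, lies the flat top of a guide block with a slot for the upright cartridge (see slot_line).
- slot_line (a point): Point 42 mm below the top, x -3 mm from mouth: nominal centre of the hidden guide slot, 27 mm (x) by 54 mm (y). The slot's true centre lies anywhere from -14 to +14 mm along y from this point, differs each time and stays put. No lead-in: a foot over 2 mm off stands on the block's flat top (rubber mounted, yields 1 mm per 5 N) and must be shifted along y till it drops in.
- flap (a joint): Angle of the black sprung flap (38 by 89 by 3 mm) over the mouth: 0 shut and level, hinged along purifier x +18.5 mm, swings down into the bay, up to 1.5 rad. A spring always shuts it (1 to 3.5 N at its edge). It leans on the back of a cartridge in the slot at 1.1 to 1.3 rad, and shuts only over a cartridge whose top is 40 mm or more below the purifier's top.
- flap_edge (a point): Middle of the flap's free edge, on the side of the purifier's -x (39 mm from the hinge).
- carrier (a joint): Travel (m) of the carrier in the slot, on which the foot stands: 0 at the start, its face 72 mm below the purifier's top; 0.082 at the bottom stop, where the cartridge's top is 44 mm below the purifier's top, so the last part is pushed with shut fingertips through the mouth. Drag 6 to 9 N; stays where left, bears the cartridge's weight.
- fresh: Fresh cartridge to load, loose, upright: 22 mm (x) by 50 mm (y) by 110 mm tall, about 120 g, white with grey ribs, blue cap over its top 30 mm. Origin at the centre of its underside, z up to the cap. Best gripped by the cap across its 50 mm width (fingers along its y). Either way round fits.
- fresh_top (a point): Centre of the top of the fresh cartridge, 110 mm above its origin.
- spent: Used cartridge, same shape, brown cap; stays in the stand.
- stand: Grey stand, fixed, 124 mm (x) by 80 mm (y), origin at the centre of its underside. Two pockets 27 mm (x) by 54 mm (y), rims 38 mm high, centred at x -32 and +32 mm, floor 8 mm up; a cartridge stands upright in each, top 118 mm above the counter. Which is in which varies.
- tumbler: Glass tumbler, 68 mm across, 105 mm tall, origin under its centre. Leave alone.
- steelcup: Steel cup, 68 mm across, 75 mm tall, origin under its centre. Leave alone.
- bowl: Small steel bowl, 90 mm across, 35 mm tall. Leave alone.
- spicejar: Spice jar with red lid, 52 mm across, 85 mm tall. Leave alone.
Things that resemble listed ones, but are neither listed nor needed, are in the scene too. What is shaped like the fresh but orange or purple is not meant.

How it is judged:
On the way, in this order (a step that is already met when the one before it is completed fails the run):
1. the cartridge holds the flap open and its foot is in the hidden slot, at least 10 mm below the guide's top (value of joint flap above 0.8 rad and z of fresh in the frame of purifier below 0.118 m and x of fresh in the frame of purifier between -0.015 and 0.01 m and contact force between fresh and purifier above 0.3 N), for 0.2 s.
2. the cartridge is pressed fully home (carrier within 3 mm of its bottom stop) (value of joint carrier above 0.079 m and z of fresh in the frame of purifier below 0.021 m and x of fresh in the frame of purifier between -0.012 and 0.006 m and y of fresh in the frame of purifier between -0.018 and 0.018 m and angle between fresh's own z axis and vertical below 0.1 rad), for 0.2 s.
At the end, for the whole second after the job is handed in: The fresh cartridge stands upright (within 0.1 rad) in the bay slot with its carrier within 3 mm of the bottom stop, at rest and released, and the flap has sprung shut over it (under 0.1 rad) (all of step 2 and value of joint flap below 0.1 rad and linear speed of fresh below 0.01 m/s and contact force between the fingers and fresh below 0.1 N); the robot touches nothing.
It fails at once if the cartridge is rammed against the purifier (over 30 N) (contact force between fresh and purifier above 30 N).
It fails at once if the robot presses on the purifier or its flap with over 30 N (contact force between any of the fingers, the arm and purifier above 30 N).
It fails at once if the used cartridge is moved out of its place (over 20 mm) (distance of spent from where it was at the start of the episode above 0.02 m).
It fails at once if the tumbler, cup, bowl or spice jar is shifted (over 30 mm) (distance of any of tumbler, steelcup, bowl, spicejar from where it was at the start of the episode above 0.03 m).
It also fails if it takes over 72 s, if anything falls off the work surface, if the arm or the gripper's body presses on something with over 40 N, if the wrist force passes 120 N, or if a joint passes its speed limit or range.

## Working session

There is one attempt and no reset: what is moved stays moved. The work goes in short steps, each a Python script; the robot and the scene stay as the last script left them, time stands still between calls to the robot, and variables do not carry over. Pictures are saved under pics/ and viewed, at most 10 in all, crops included, and the job is handed in when it is done.

```bash
mkdir -p pics
python3 - <<'E'
from cell import r, optics
import cv2, numpy as np, pickle
d={}
for n in("top","side"):
    i=optics.get_image(n); d[n]=i
    cv2.imwrite(f"pics/{n}0.png",i["pixels"][:,:,::-1])
    T=np.array(i["camera_from_world"]);print(n,i["fx"],i["cx"],i["cy"],i["D"],(-T[:3,:3].T@T[:3,3]).round(3),T[:3,:3].round(2).tolist())
pickle.dump(d,open("im0.pkl","wb"))
print(r.current_t(),r.finger_overhang,r.current_ee_rot(),r.current_contact_force())
E
```

```text
top 487.5149019108777 277.02491069593293 207.5571593936253 [-0.05231302  0.          0.          0.          0.        ] [ 0.271 -0.16   1.298] [[-0.01, -1.0, -0.01], [-0.98, 0.01, -0.22], [0.22, 0.0, -0.98]]
side 491.2720553372933 282.5856097094536 210.23679576469922 [-0.16138793  0.          0.          0.          0.        ] [0.429 0.574 0.948] [[-0.99, -0.12, 0.01], [-0.09, 0.73, -0.68], [0.07, -0.67, -0.74]]
0.1 0.022 [ 9.92819376e-01  1.19621887e-01 -1.78442742e-05 -5.38581648e-04] [-0.75943021  0.17069912 -0.3172696 ]
```

View pics/top0.png

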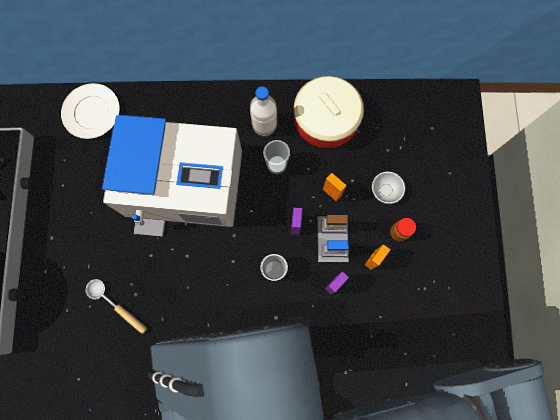

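View pics/side0.png

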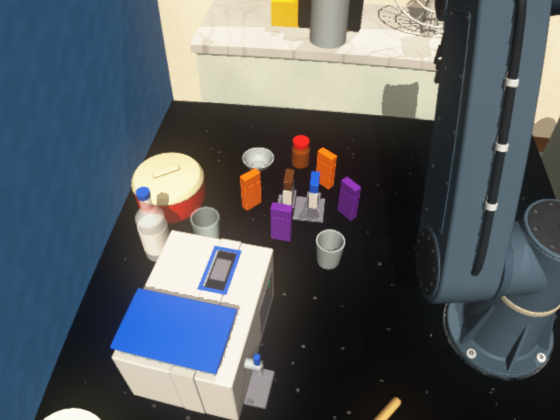

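The pictures show these candidates for the blue-capped fresh cartridge, with top-image pixels:
- Blue cap in the stand: (338,245). This is the one I choose.
- Brown cap in the stand: (338,220), the used cartridge.
- Orange decoys: (335,187) and (378,257).
- Purple decoys: (297,221) and (337,283).
- Other blue things: bottle cap (262,93), tank lid (135,155), bay trim (200,176).

```bash
cat > h.py <<'E'
import cv2, numpy as np
def cast(im,uv,z):
    K=np.array([[im["fx"],0,im["cx"]],[0,im["fy"],im["cy"]],[0,0,1]]);T=np.array(im["camera_from_world"])
    p=cv2.undistortPoints(np.float64(uv).reshape(-1,1,2),K,np.array(im["D"])).reshape(-1,2)
    d=np.c_[p,np.ones(len(p))]@T[:3,:3];c=-T[:3,:3].T@T[:3,3]
    return c+d*((z-c[2])/d[:,2])[:,None]
def cloud(im):
    h,w=im["depth"].shape;uv=np.stack(np.meshgrid(np.arange(w),np.arange(h)),-1).reshape(-1,2)
    K=np.array([[im["fx"],0,im["cx"]],[0,im["fy"],im["cy"]],[0,0,1]]);T=np.array(im["camera_from_world"])
    p=cv2.undistortPoints(np.float64(uv).reshape(-1,1,2),K,np.array(im["D"])).reshape(-1,2)
    P=np.c_[p,np.ones(len(p))]*im["depth"].reshape(-1,1)
    return ((P-T[:3,3])@T[:3,:3]).reshape(h,w,3)
def rect(P):
    c,s,a=cv2.minAreaRect((P[:,:2]*1000).astype(np.float32));
    if s[0]>s[1]: s=s[::-1];a-=90
    a=(a+90)%180-90
    return np.round(c,1),np.round(s,1),round(a,1)   # centre mm, (short,long), angle of short side from +x deg
E
python3 - <<'E'
import pickle,cv2,numpy as np
from h import *
d=pickle.load(open("im0.pkl","rb"))
for n,cap,tr in(("top",(338,245),(200,176)),("side",(314,182),(220,270))):
    im=d[n];hsv=cv2.cvtColor(im["pixels"],cv2.COLOR_RGB2HSV);C=cloud(im)
    blue=cv2.inRange(hsv,(100,120,50),(130,255,255))
    brown=cv2.inRange(hsv,(5,80,40),(18,255,170))
    def comp(m,uv,rad=25):
        k,l,st,ce=cv2.connectedComponentsWithStats(m);b=min((j for j in range(1,k) if st[j,4]>15),key=lambda j:np.hypot(*(ce[j]-uv)));return l==b
    m=comp(blue,cap);z=C[m][:,2];print(n,"cap",m.sum(),"z",np.percentile(z,[5,50,95]).round(3))
    t=m&(abs(C[...,2]-.118)<.006);v,u=np.nonzero(t);print(" top face",t.sum(),rect(cast(im,np.c_[u,v],.118)),"all",rect(cast(im,np.argwhere(m)[:,::-1],.118)))
    t=comp(brown,(338,220) if n=="top" else (289,178));v,u=np.nonzero(t&(abs(C[...,2]-.118)<.006));print(" brown",t.sum(),len(u) and rect(cast(im,np.c_[u,v],.118)))
    m=comp(blue,tr).astype(np.uint8);v,u=np.nonzero(m);print(" trim",m.sum(),rect(cast(im,np.c_[u,v],.17)),"z",np.median(C[m>0][:,2]))
    cn,hi=cv2.findContours(m,cv2.RETR_CCOMP,cv2.CHAIN_APPROX_NONE)
    for c,h in zip(cn,hi[0]):
        if h[3]>=0 and len(c)>20: print(" hole",rect(cast(im,c,.17)))
    t=(abs(C[...,2]-.17)<.006)&(C[...,0]>.2)&(C[...,1]>-.12)
    k,l,st,ce=cv2.connectedComponentsWithStats(t.astype(np.uint8));b=1+st[1:,4].argmax();v,u=np.nonzero(l==b);print(" housing",len(u),rect(cast(im,np.c_[u,v],.17)))
    t=(abs(C[...,2]-.038)<.005);k,l,st,ce=cv2.connectedComponentsWithStats(t.astype(np.uint8))
im=d["top"]["pixels"]
a=cv2.resize(im[195:275,300:400],None,fx=5,fy=5,interpolation=2);b=cv2.resize(im[140:220,160:240],None,fx=5,fy=5,interpolation=2)
a=a[:, :400];cv2.imwrite("pics/crop.png",np.hstack([a,b])[:,:,::-1])
E
```

```text
top cap 215 z [0.095 0.117 0.121]
 top face 184 (array([ 444.1, -300.4]), array([22.2, 49.1]), -0.5) all (array([ 442.9, -301.6]), array([24.6, 51.6]), -0.5)
 brown 208 (array([ 507.6, -301.2]), array([20.1, 47.5]), -0.4)
 trim 387 (array([607.7,  32.5]), array([ 56.8, 106.5]), -6.0) z 0.17013288259649822
 hole (array([608.1,  32.7]), array([46.1, 94.3]), -5.6)
 housing 6894 (array([634.7, 102.5]), array([221. , 299.3]), -6.0)
side cap 198 z [0.079 0.118 0.121]
 top face 139 (array([ 446.5, -296.3]), array([21.1, 60.5]), 0.5) all (array([ 447.1, -291.3]), array([22.9, 77.3]), 1.1)
 brown 40 0
 trim 416 (array([609.4,  31.4]), array([ 55.1, 106.3]), -6.0) z 0.1725881629597111
 hole (array([609.9,  30.7]), array([46.3, 96.4]), -6.0)
 housing 9342 (array([636.8, 107. ]), array([221.5, 303.9]), -5.7)
```

View pics/crop.png

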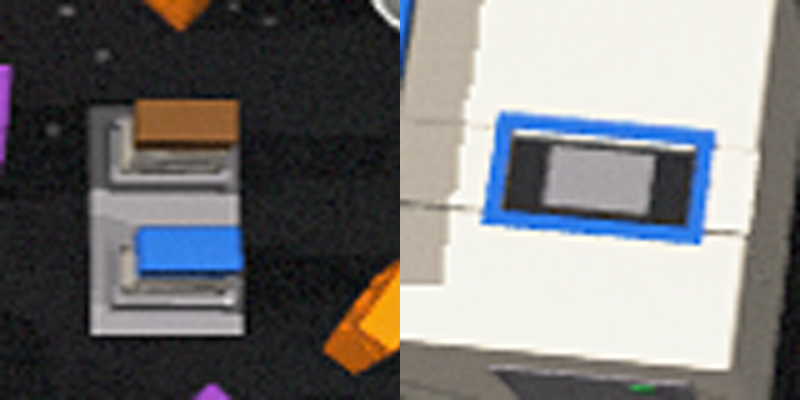

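The crop confirms it: the blue cap is the nearer one in the stand, at top pixel (338,245), and the brown cap is behind it. The mouth, with its blue trim and black flap, is at (200,176). Next is the grasp.

```bash
cat >> h.py <<'E'
def down(deg):
    t=np.radians(deg)/2;return [float(np.cos(t)),float(np.sin(t)),0.,0.]
E
python3 - <<'E'
from cell import r, optics
from h import *
q=down(-0.5);x,y=.445,-.300
r.set_gripper(0.78,40)
r.move_to([x,y,.25],q);r.move_linear([x,y,.113],vel=.12);print(r.current_t(),r.current_contact_force(),r.current_tool_pos())
r.set_gripper(0,40);print(r.current_opening(),r.current_finger_force(),r.current_contact_force())
r.move_linear([x,y,.30],vel=.15);r.sleep(.2)
print(r.current_t(),r.current_opening(),r.current_contact_force())
p=r.current_tool_pos()
r.move_to([.605,.032,.30],down(-6));r.sleep(.3);print(r.current_t(),r.current_tool_pos(),[r.current_contact_force().round(2).tolist() for _ in range(3)])
for n in("side","top"):
    im=optics.get_image(n);cv2.imwrite(f"pics/{n}1.png",im["pixels"][:,:,::-1])
s=[cv2.resize(cv2.imread("pics/side1.png")[150:310,120:320],None,fx=2,fy=2),cv2.resize(cv2.imread("pics/top1.png")[60:220,120:320],None,fx=2,fy=2)]
cv2.imwrite("pics/c1.png",np.hstack(s))
E
```

```text
3.1833 [ 0.05185391 -0.41397051 -0.04949782] [ 0.44528622 -0.30024178  0.1136324 ]
0.5755650382366181 41.5630441904068 [-7.34406906e-01 -3.44935604e-03  6.69632423e+00]
5.075 0.5769064765896866 [ 0.16885936  0.01637019 -1.11976637]
6.75 [0.60495655 0.03140544 0.30004514] [[1.31, -0.84, -1.74], [1.31, -0.84, -1.74], [1.31, -0.84, -1.74]]
```

View pics/c1.png

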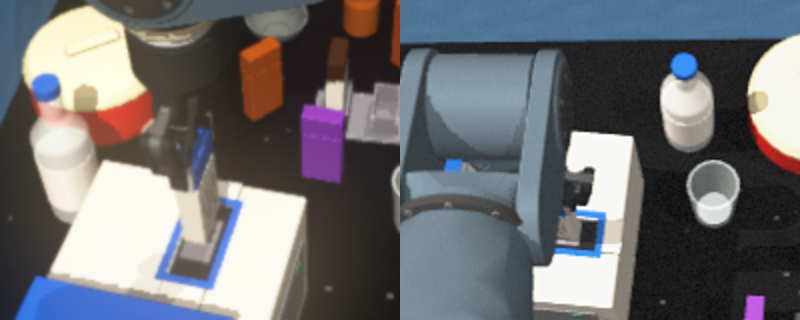

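The cartridge is held upright just above the flap (side crop around (200,220)) and the used one is still in the stand. Next I descend through the flap at the −y end and probe for the guide block.

```bash
cat >> h.py <<'E'
M=np.array([.6093,.0317]);A=np.radians(-6);R=np.array([[np.cos(A),-np.sin(A)],[np.sin(A),np.cos(A)]])
def P(x,y,z): return [*(M+R@[x,y]).tolist(),z]   # purifier-frame x,y (m), world TCP z
def F(r,n=4):
    f=[]
    for _ in range(n): r.sleep(.02);f.append(r.current_contact_force())
    f=np.mean(f,0);return np.r_[R.T@f[:2],f[2]].round(2)   # purifier axes
E
python3 - <<'E'
from cell import r, optics
from h import *
dy=-.014
r.move_linear(P(-.003,dy,.285),vel=.1);f0=F(r);print("base",f0,r.current_t())
for z in (.272,.262,.252,.245,.241):
    r.move_linear(P(-.003,dy,z),vel=.05);f=F(r);print(z,f,round(r.current_tool_pos()[2],4))
    if np.abs(f-f0).max()>12: print("abort");break
else:
    g=F(r)
    for z in np.arange(.239,.222,-.001):
        r.move_linear(P(-.003,dy,z),vel=.03);f=F(r,2);print(round(z,4),f,round(r.current_tool_pos()[2],4))
        if f[2]-g[2]>3.5: break
print(r.current_t())
E
```

```text
base [ 0.26  0.58 -1.09] 7.275
0.272 [0.21 0.73 3.62] 0.2724
0.262 [-3.25  0.11  1.95] 0.2618
0.252 [-4.05 -0.21 -1.94] 0.2514
0.245 [-3.56  0.09 -2.43] 0.2445
0.241 [-3.47  0.29 -1.48] 0.2408
0.239 [-2.78 -0.33  0.41] 0.2391
0.238 [-2.31  0.33  0.76] 0.2381
0.237 [-2.95  0.52 -0.57] 0.2368
0.236 [-2.83 -0.3  -0.97] 0.2358
0.235 [-3.38 -0.33 -0.76] 0.2349
0.234 [-2.81  0.17 -1.37] 0.2339
0.233 [-2.41  0.29 -0.56] 0.233
0.232 [-2.7  -0.43  2.91] 0.2323
11.5917
```

Run:
```python
from cell import r, optics
from h import *
z=.2315;dy=-.014;found=False
r.move_linear(P(-.003,dy,z),vel=.03);print(F(r),r.current_t())
while dy<.0165:
    dy+=.001;r.move_linear(P(-.003,dy,z),vel=.03);f=F(r,3);print(round(dy*1e3,1),f,round(r.current_tool_pos()[2],4))
    if np.abs(f[:2]).max()>14 or f[2]>14: print("abort");break
    if f[2]<1.2:
        r.move_linear(P(-.003,dy,z-.002),vel=.03);f=F(r);print(" probe",f)
        if f[2]<4: found=True;break
        r.move_linear(P(-.003,dy,z),vel=.03)
print(found,dy,r.current_t())
```

```text
[-2.98 -0.68  5.2 ] 11.9083
-13.0 [-2.4  -2.84  5.29] 0.2318
-12.0 [-3.22 -4.87  5.37] 0.2318
-11.0 [-3.01 -4.32  5.5 ] 0.2318
-10.0 [-3.02 -5.62  5.75] 0.2317
-9.0 [-2.7  -5.18  5.14] 0.2318
-8.0 [-2.25 -5.19  5.6 ] 0.2318
-7.0 [-2.82 -4.66  4.99] 0.2318
-6.0 [-2.46 -5.23  5.02] 0.2317
-5.0 [-2.8  -4.81  5.3 ] 0.2317
-4.0 [-2.78 -5.1   5.31] 0.2318
-3.0 [-2.73 -5.19  4.66] 0.2317
-2.0 [-2.26 -4.56  5.36] 0.2317
-1.0 [-2.8  -4.11  4.86] 0.2317
0.0 [-2.56 -4.45  4.93] 0.2317
1.0 [-2.78 -4.3   4.34] 0.2317
2.0 [-2.37 -4.13  4.75] 0.2317
3.0 [-2.55 -4.15  4.57] 0.2317
4.0 [-2.69 -4.    4.33] 0.2317
5.0 [-3.13 -4.42  4.46] 0.2316
6.0 [-2.16 -0.71 -0.65] 0.231
 probe [-3.34 -0.08 -2.15]
True 0.006000000000000004 18.225
```

The foot dropped into the slot at y ≈ +6 mm. I'll ease down, relieving side force as I go, onto the carrier.

Run:
```python
from cell import r, optics
from h import *
x,dy=-.003,.007
r.move_linear(P(x,dy,.2295),vel=.03);print(F(r))
for z in list(np.arange(.226,.203,-.003))+list(np.arange(.2035,.185,-.0025)):
    r.move_linear(P(x,dy,z),vel=.04);f=F(r,2);t=r.current_tool_pos();print(round(z,4),f,round(t[2],4),round(dy*1e3,1),round(x*1e3,1))
    if abs(f[1])>3: dy+=np.sign(f[1])*.0007
    if f[0]>3: x+=.0005
    if f[0]<-7: x-=.0005
    if f[2]>15 or np.abs(f[:2]).max()>12: print("abort");break
print(r.current_t(),r.current_opening())
im=optics.get_image("side");cv2.imwrite("pics/c2.png",cv2.resize(im["pixels"][150:310,120:320,::-1],None,fx=3,fy=3))
```

```text
[-3.51 -0.9  -3.08]
0.226 [-2.72  0.26 -2.29] 0.2259 7.0 -3.0
0.223 [-2.85  0.45 -1.52] 0.2229 7.0 -3.0
0.22 [-2.39 -0.22 -2.12] 0.2198 7.0 -3.0
0.217 [-3.32  0.32 -2.08] 0.2168 7.0 -3.0
0.214 [-3.24 -0.34 -2.47] 0.2138 7.0 -3.0
0.211 [-3.25  0.36 -2.12] 0.2107 7.0 -3.0
0.208 [-3.23 -0.15 -1.81] 0.2078 7.0 -3.0
0.205 [-2.91  0.3  -1.77] 0.2048 7.0 -3.0
0.2035 [-3.06 -0.15 -1.6 ] 0.2035 7.0 -3.0
0.201 [-2.65  0.46  2.94] 0.2012 7.0 -3.0
0.1985 [-2.96  0.64  2.94] 0.1987 7.0 -3.0
0.196 [-2.47  0.6   3.07] 0.196 7.0 -3.0
0.1935 [-2.77  0.59  3.07] 0.1935 7.0 -3.0
0.191 [-2.23  1.39  3.51] 0.191 7.0 -3.0
0.1885 [-3.21  1.14  2.98] 0.1885 7.0 -3.0
0.186 [-2.86  0.68  3.02] 0.1859 7.0 -3.0
23.075 0.5796147794758121
```

View pics/c2.png

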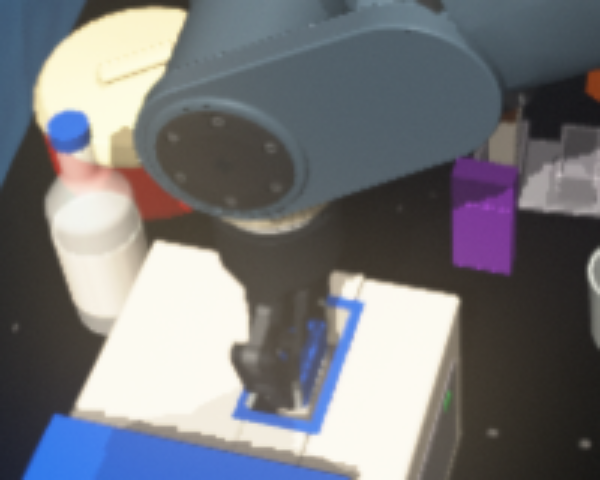

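The carrier is moving, and the fingertips are now level with the mouth. I'll release, lift, shut the fingers and push from above.

Run:
```python
from cell import r, optics
from h import *
x,dy=-.003,.007
print(F(r));r.set_gripper(.64,20);print(r.current_opening(),r.current_finger_force(),F(r))
r.move_linear(P(x,dy,.200),vel=.05);print(F(r))
r.move_linear(P(x,dy,.24),vel=.1);r.set_gripper(0,20);f0=F(r);print("base",f0,r.current_t())
r.move_linear(P(x,dy,.218),vel=.1)
z=.218;k=0
while z>.1445:
    z-=.002 if z>.153 else .001
    r.move_linear(P(x,dy,z),vel=.05);f=F(r,2);t=r.current_tool_pos()[2]
    k+=1
    if k%4==0 or z<.153: print(round(z,4),f,round(t,4))
    if f[2]-f0[2]>13 or np.abs(f[:2]-f0[:2]).max()>12: print("stop",round(z,4),f,t);break
print(r.current_t())
```

```text
[-2.92  0.74  2.45]
0.6397618561176172 0.0 [-0.31  0.03  0.2 ]
[-0.34  0.24 -0.46]
base [ 0.1  -0.72 -0.38] 25.1667
0.21 [-0.01 -0.15  4.69] 0.2104
0.202 [ 1.36 -0.24  7.06] 0.2027
0.194 [ 2.21 -0.61  7.37] 0.195
0.186 [2.6  0.03 7.62] 0.1871
0.178 [ 4.07 -0.15  8.45] 0.1793
0.17 [4.75 0.18 9.01] 0.1715
0.162 [ 3.81 -0.51 11.43] 0.1638
0.154 [2.81 0.43 9.  ] 0.1553
0.152 [ 2.8  -0.47  7.85] 0.1532
0.151 [3.27 0.46 9.51] 0.1524
0.15 [3.04 0.23 9.52] 0.1514
0.149 [3.8  0.17 9.31] 0.1503
0.148 [3.09 0.08 9.  ] 0.1493
0.147 [ 3.06 -0.08  9.18] 0.1482
0.146 [ 2.99 -0.48  7.23] 0.1471
0.145 [ 2.85 -0.12  8.23] 0.1462
0.144 [ 1.97 -0.21 10.92] 0.1455
37.15
```

Run:
```python
from cell import r, optics
from h import *
x,dy=-.003,.007;z=.144
while z>.138:
    z-=.0007
    r.move_linear(P(x,dy,z),vel=.03);f=F(r,3);t=r.current_tool_pos()[2];print(round(z,4),f,round(t,4))
    if f[2]>16 or np.abs(f[:2]).max()>12: break
r.sleep(.3);print(F(r),r.current_tool_pos(),r.current_t())
```

```text
0.1433 [ 1.13 -0.38 13.13] 0.1451
0.1426 [ 1.59 -0.15 14.59] 0.1447
0.1419 [ 0.95 -1.2  16.56] 0.1442
[ 1.26 -0.43 16.39] [0.60891782 0.03888685 0.14421433] 38.4167
```

Firm stop reached. Now I retreat gently and check the flap.

Run:
```python
from cell import r, optics
from h import *
x,dy=-.003,.007
for z in (.15,.16,.17,.18,.19,.20,.215):
    r.move_linear(P(x,dy,z),vel=.06);print(z,F(r,2))
r.move_linear(P(x,dy,.30),vel=.15);r.move_to([.40,-.10,.35],down(-6));r.sleep(.5);print(F(r),r.current_t())
for n in("side","top"):
    im=optics.get_image(n);C=cloud(im)
    cv2.imwrite(f"pics/{n}3.png",im["pixels"][:,:,::-1])
    q=(C[...,:2]-M)@R;m=(abs(q[...,0])<.016)&(abs(q[...,1])<.04);print(n,m.sum(),np.percentile(C[m][:,2],[2,25,50,75,98]).round(3))
cv2.imwrite("pics/c3.png",np.hstack([cv2.resize(cv2.imread("pics/side3.png")[200:320,150:270],None,fx=3,fy=3),cv2.resize(cv2.imread("pics/top3.png")[120:240,140:260],None,fx=3,fy=3)]))
```

```text
0.15 [-2.05  0.16  1.74]
0.16 [-2.9  -0.42  3.58]
0.17 [-2.79 -0.23  3.99]
0.18 [-1.67 -0.41  4.53]
0.19 [1.36 0.6  4.43]
0.2 [ 0.15 -0.38  0.07]
0.215 [-0.3  -0.22  0.58]
[ 0.35  0.13 -0.42] 43.2
side 547 [0.169 0.171 0.172 0.173 0.175]
top 424 [0.165 0.167 0.169 0.17  0.173]
```

View pics/c3.png

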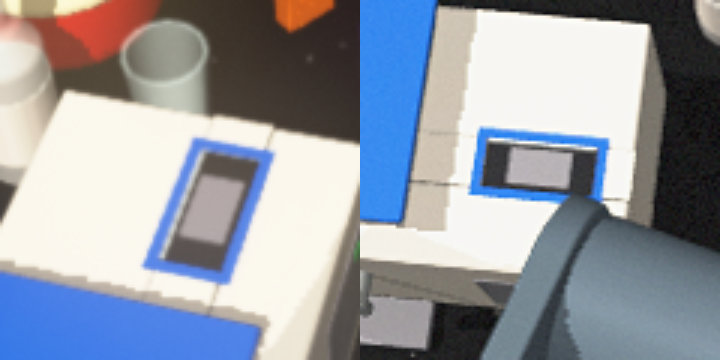

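```bash
python3 -c "
from cell import r
print(r.hand_in(), r.current_t())"
```

```text
the job is handed in; nothing more can be done
the job is handed in; nothing more can be done
```

I loaded the fresh cartridge blue cap up and pressed it to a firm stop, taken as the carrier's bottom from the rise in force. The flap is shut over it in both camera views, the highest force reading was about 17 N, and I handed the job in at about 43 s with no verdict returned.

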